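# Unlatch the jolley arm and hold it raised at the gauge mark

## Task

The arm of the green bench jolley has to be held up so that the plaster mould under it can be changed. Grip the orange latch knob, pull it sideways against its spring to free the ball while the arm is still down, then lift the arm off its ball by the knob until its red pointer stands level with the yellow collar on the gauge post. Finish while holding it there, still gripping the knob; leave the mould and everything else on the table where they are.

Things in the scene. Friction and masses are not known exactly. Their poses are not given: they have to be found in the camera images.
- jolley: bench jolley (a former for bowls) bolted to the table: green base plate 130 x 520 x 12 mm. Origin on the table top. Its own y axis runs along the arm from the ball towards the hinge, its own x axis is the direction AWAY from the pulled latch. The hinge is at local (0, 170, 132) mm, the steel ball (34 mm) on its post, clamped to the base, at (0, -130, 116), the gauge post (12 mm thick, 275 mm tall) at (0, -270). The place and the yaw vary; it never moves
- hinge_axis (a point): point on the hinge axis of the aluminium arm, 132 mm above the table; the axis is level, along the jolley's own x axis. At rest the arm lies level and points from here along the jolley's own -y axis
- pointer_tip (a point): tip of the red pointer at the arm's free end, on the arm's centre line, 420 mm from the hinge axis; at rest it is level with the hinge, 132 mm above the table
- collar_centre (a point): centre of the yellow collar (28 mm across, 24 mm tall) on the steel gauge post just beyond the pointer; it marks the height to which the pointer tip must be raised, 65 to 120 mm above the pointer's rest height. It is clamped to the post and cannot be moved
- latch_knob: the orange latch knob: an upright block 18 mm along the pull direction, 26 mm along the arm, 52 mm tall, standing on the dark steel latch slide on top of the coupler (the aluminium cap, 60 x 60 mm, that sits over the ball). Its axes are parallel to the jolley's when the arm is down and tilt with the arm. Origin 32 mm below the block's centre
- knob_centre (a point): centre of the orange knob block, half-way up: at rest 300 mm from the hinge axis along the arm and 46 mm above the arm's centre line, 178 mm above the table. The slide's top lies 26 mm below it. The surroundings beside and above it are free. It can be gripped across its 18 mm and the whole arm can be lifted by it
- latch (a joint): travel of the latch (m): 0 = home, brass bolt locked under the ball; grows as the knob is pulled along the jolley's own -x axis (square to the arm, level), stop at 0.018. A spring pulls it home with 3 N at 0 and 7.5 N at 0.018. The bolt is clear of the ball from 0.012; below that the arm cannot be lifted. It must be kept pulled until the coupler is some 40 mm above its rest height
- jolley_arm (a joint): angle of the arm (rad): 0 = down, coupler on the ball; grows as the free end rises, stop at 0.75. The knob travels on an arc of about 300 mm radius about hinge_axis. The arm weighs 0.48 to 0.82 kg in all and falls shut by itself when let go
- teapot: bystander: dark brown clay teapot, 100 mm wide body, 88 mm tall, spout and loop handle, loose on the right of the table; origin at the centre of its underside
- cup: bystander: red-brown clay cup, 64 mm across, 45 mm tall, loose on the right; origin at the centre of its underside
- glaze_jar: bystander: white jar with black cap, 70 mm across, 90 mm tall, loose on the right; origin at the centre of its underside
- mallet: bystander: wooden mallet lying on the left of the table; origin on its underside
- knife: bystander: spatula-like potter's knife lying on the left of the table; origin on its underside
- rib: bystander: small wooden rib 35 x 50 x 8 mm lying loose on the jolley's base plate beside the hinge; origin at the centre of its underside
- mould: bystander: open white plaster bowl mould, 132 mm across, 48 mm tall, standing loose on the black wheel head under the arm; the arm's steel blade hangs into it without touching; origin at the centre of its underside

How it is judged:
By the outcome, as a careful person would: the job done as asked, in the order asked, and still so for the second after the job is handed in, while the arm keeps its last pose, push and grip.
It also fails if it takes over 35 s, if anything falls off the work surface, if the arm or the gripper's body presses on something with over 40 N, if the wrist force passes 120 N, or if a joint passes its speed limit or range.

## Robot

A 7-joint arm with a two-finger parallel gripper is mounted at the origin on the work surface. World frame = base frame: x ahead of the robot, y to its left, z up, the work surface at z = 0. Lengths are in m, angles in degrees, forces in N, time in s.
With the tool pointing down it reaches from about 0.425 to 0.875 m from the base axis. Payload 8.4 kg.
Tool frame: the origin (TCP) lies on the centre line of the jaws, within the pads' length; the fingertips stand 11 mm ahead of it and the grasp point (between the pads) lies 8 mm behind it; z points along the fingers, y is the direction in which the jaws open and shut (so a half turn about z gives the same grasp; the last joint's range is limited). The gripper opens to 87 mm and grips with 3 to 60 N. Pads are 19 mm wide; open, the fingers measure 117 mm over their backs; the gripper's body (75 mm by 190 mm) begins 51 mm behind the grasp point.
Start: joints at [65.191, 19.091, 2.286, 83.961, -0.768, 76.965, -3.352], TCP at [0.213, -0.614, 0.234] pointing down, gripper open.
Joint ranges: [-147.57, 147.57], [-21.85, 119.76], [-74.77, 79.35], [14.55, 137.4], [-85.83, 265.84], [4.83, 119.75], [-152.11, 152.11]. Speed limits (degrees/s): [127.2, 127.2, 159.86, 159.86, 180, 180, 180].

## Interface

Orientations are given as a 3x3 rotation matrix whose columns are the frame's x, y, z axes.
In Python, from workcell import sensors, cams, workorder gives the robot as it stands.
- The arm moves only by the tool move_arm, never from a script. Its argument "plan" is text: rows parted by semicolons, each of 5 numbers parted by spaces: the shift along the tool's x, y, z in mm, then the turn about the tool's z in rad, then the opening, from 0 (shut) to 1 (fully open). A call has 1 to 5 rows; each row shifts and turns the pose as measured when the row begins, along the tool's axes as they then stand; what a row does not reach is not made up. A row lasts 1/10 s, in which the tool goes at most 50 mm and 8.59 degrees, less where a joint would pass 70% of its speed; a pose out of reach is approached as far as the arm can. A call with a gripper value outside its range is refused whole. The fingers move at their own pace and stop on an object; "grip_force" is the grip in N (left out, the last holds). Time passes only in rows, so rows that do not move let the fingers close. It gives the time, the measured TCP pose, the force and the opening at its end, in the units of the state.
- sensors.sense(): the state, without advancing time (a new reading comes with each control period).
- cams.snapshot(name): name is "side" or "top" or "wrist"; returns the picture (400x640x3 uint8, red, green, blue); there is no depth.
- cams.get_calibration(name): a dict with "camera_matrix" (3x3 intrinsics, pixels), "view" (4x4, takes a point from world to camera coordinates); the wrist camera has in their place "T_tool_cam" (4x4, takes a point from camera to tool coordinates, whose origin is the TCP and whose axes are the flange's). Camera axes: x right, y up, looking along -z (the intrinsics and any distortion apply to the point x, -y, -z); pixel columns grow to the right and rows downward; lengths in m; the calibration is good to about 2 mm. A picture is of the moment at which its call begins: read the wrist's pose just before it. get_calibration takes no time and is no camera call.
- workorder.finish_job(): hands the job in, once; it reports no verdict.
The state is a dict: "time_s": time; "joint_pos": joint angles; "dq": joint speeds; "effort": joint torques, N m; "position": TCP position; "tool_rot": TCP orientation; "wrist_force": force on the tool from outside, world axes, zero at the start; "ft_torque": the same for the moment, N m; "grip_width": opening from 0.0 (shut) to 1.0 (fully open).
Only numpy, scipy, OpenCV 4.12 (cv2) and the standard library are available. Lean on these libraries where they do the work, as an engineer would, in place of code of your own. Each camera call takes 0.05 s, during which the arm holds its last target.

## Working session

There is one attempt and no reset: what is moved stays moved. The work goes in short steps, Python scripts to look and compute and a tool call to move; the robot and the scene stay as the last step left them, time stands still between calls to the robot, and variables do not carry over. Pictures are saved under pics/ and viewed, and the job is handed in when it is done.

Besides the shell and the picture viewer there is one more tool, called after ">>>" as a command line: name --argument value ..., lists and objects as JSON in quotes. move_arm: Moves the arm, as the interface text tells. Its arguments: {"type":"object","properties":{"plan":{"type":"string"},"grip_force":{"type":"number"}},"required":["plan"]}

```bash
ls; mkdir -p pics; python3 - <<'E'
from workcell import sensors, cams
import cv2,numpy as np
np.set_printoptions(precision=4,suppress=True)
s=sensors.sense()
for k,v in s.items(): print(k,v)
for n in ("side","top"):
    cv2.imwrite(f"pics/{n}0.png",cams.snapshot(n)[:,:,::-1])
    print(cams.get_calibration(n))
print(cams.get_calibration("wrist"))
E
```

```text
pics
time_s 0.0
joint_pos [65.1926 19.1308  2.2838 84.013  -0.7683 76.9647 -3.3508]
dq [-0.0081 -0.0291  0.2222  0.0598  0.0987 -0.0858  0.0192]
effort [ -0.0007 -65.6363   1.3345 -40.3802  -0.0599   0.045    0.0002]
position [ 0.2128 -0.6137  0.2327]
tool_rot [[ 0.9448  0.3276 -0.0006]
 [ 0.3276 -0.9448  0.0015]
 [-0.0001 -0.0016 -1.    ]]
wrist_force [-0.1742 -0.5049 -0.1351]
ft_torque [ 0.0114 -0.0257  0.0428]
grip_width 0.9974757104970632
{'camera_matrix': array([[410.7584,   0.    , 322.7699],
       [  0.    , 410.7584, 200.8844],
       [  0.    ,   0.    ,   1.    ]]), 'view': array([[-0.8855, -0.4647, -0.0015,  0.4788],
       [ 0.3549, -0.6784,  0.6433, -0.2368],
       [-0.2999,  0.5691,  0.7656, -1.4258],
       [ 0.    ,  0.    ,  0.    ,  1.    ]])}
{'camera_matrix': array([[409.1202,   0.    , 324.5064],
       [  0.    , 409.1202, 204.2425],
       [  0.    ,   0.    ,   1.    ]]), 'view': array([[-0.0219, -0.9996, -0.0179,  0.0743],
       [ 0.9963, -0.0233,  0.0824, -0.5452],
       [-0.0828, -0.0161,  0.9964, -1.3472],
       [ 0.    ,  0.    ,  0.    ,  1.    ]])}
{'camera_matrix': array([[334.4718,   0.    , 326.6417],
       [  0.    , 334.4718, 199.8973],
       [  0.    ,   0.    ,   1.    ]]), 'T_tool_cam': array([[ 0.0003,  0.954 ,  0.2999,  0.0822],
       [ 1.    , -0.0006,  0.001 , -0.0008],
       [ 0.0011,  0.2999, -0.954 , -0.1525],
       [ 0.    ,  0.    ,  0.    ,  1.    ]])}
```

View pics/side0.png

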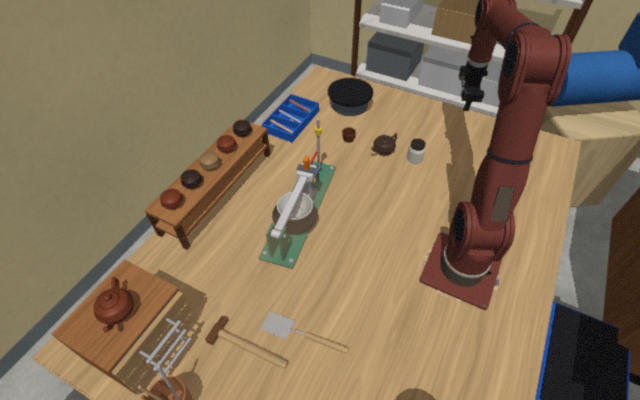

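View pics/top0.png

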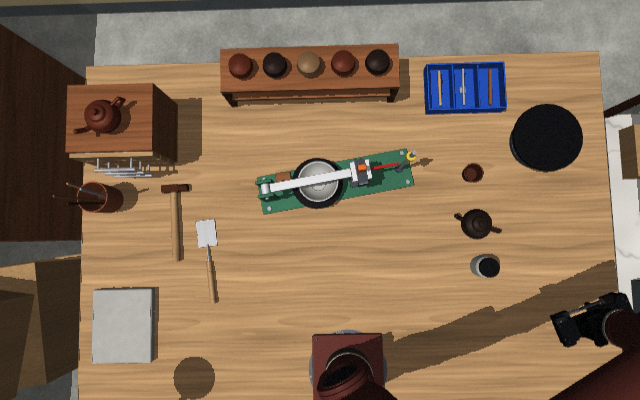

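```bash
python3 - <<'E'
import cv2
a=cv2.imread("pics/top0.png")[140:225,245:445]; cv2.imwrite("pics/topc.png",cv2.resize(a,None,fx=4,fy=4,interpolation=2))
a=cv2.imread("pics/side0.png")[110:270,250:360]; cv2.imwrite("pics/sidec.png",cv2.resize(a,None,fx=3.7,fy=3.7,interpolation=2))
E
```

```text
(no output)
```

View pics/topc.png

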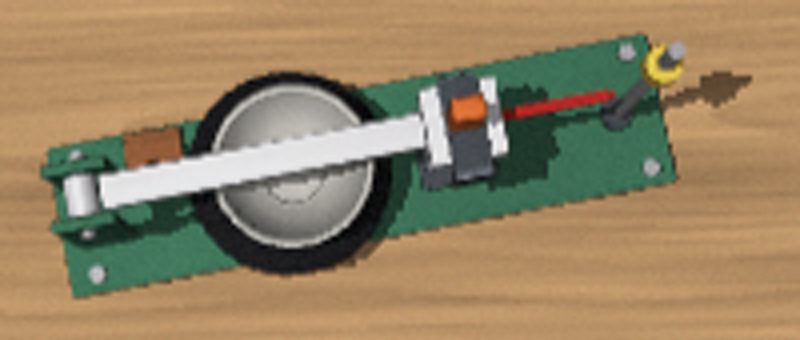

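View pics/sidec.png

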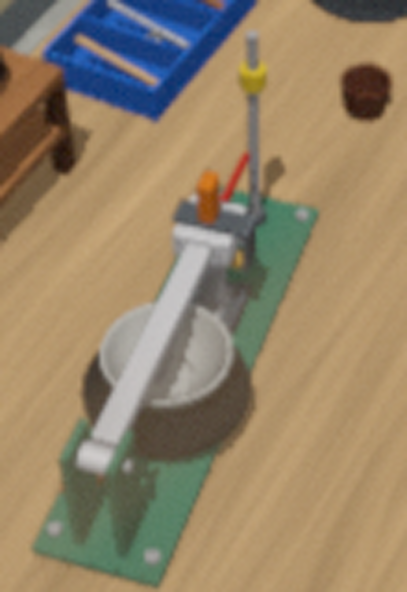

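```bash
cat > h.py <<'E'
import numpy as np, cv2
from workcell import sensors, cams
from scipy.optimize import least_squares
np.set_printoptions(precision=4,suppress=True)
def proj(K,V,p):
    c=V[:3,:3]@np.asarray(p)+V[:3,3]; q=K@np.array([c[0],-c[1],-c[2]]); return q[:2]/q[2]
def cal(n):
    c=cams.get_calibration(n)
    if n!="wrist": return c["camera_matrix"],c["view"]
    s=sensors.sense(); T=np.eye(4); T[:3,:3]=s["tool_rot"]; T[:3,3]=s["position"]
    return c["camera_matrix"],np.linalg.inv(T@c["T_tool_cam"])
def W(q,l):
    c,s=np.cos(q[2]),np.sin(q[2]); return np.array([q[0]+c*l[0]-s*l[1],q[1]+s*l[0]+c*l[1],l[2]])
E
cat > fit.py <<'E'
from h import *
T=lambda u,v:(245+u/4,140+v/4)
S=lambda u,v:(250+u/3.7,110+v/3.7)
obs=[("top",T(468,107),(0,-.13,.204)),("top",T(613,97),(0,-.25,.132)),("top",T(80,193),(0,.17,.144)),
("top",T(616,122),(0,-.27,.012)),("top",T(677,50),(0,-.27,.275)),
("side",S(209,177),(0,-.13,.204)),("side",S(247,157),(0,-.25,.132)),("side",S(252,37),(0,-.27,.275))]
cc=[("top",T(664,65)),("side",S(253,76))]
C={n:cal(n) for n in("top","side")}
def f(q):
    r=[]
    for n,uv,l in obs: r+=list(proj(*C[n],W(q,l))-uv)
    for n,uv in cc: r+=list(proj(*C[n],W(q,(0,-.27,q[3])))-uv)
    return np.array(r)
r=least_squares(f,[.6,.05,.2,.22])
print(r.x, r.fun.reshape(-1,2))
for nm,l in (("knob",(0,-.13,.178)),("hinge",(0,.17,.132)),("tip",(0,-.25,.132))): print(nm,W(r.x,l))
E
python3 fit.py
```

```text
[0.6171 0.0751 0.1606 0.2214] [[ 0.0932  0.4182]
 [ 0.2306 -0.1422]
 [-0.415   0.1286]
 [-0.4591 -1.0934]
 [-0.174   0.9106]
 [-0.6778 -0.1831]
 [ 0.0732 -1.7142]
 [-0.004  -1.2301]
 [-0.6536  1.0008]
 [-0.1307 -0.547 ]]
knob [ 0.6378 -0.0533  0.178 ]
hinge [0.5899 0.2429 0.132 ]
tip [ 0.657  -0.1717  0.132 ]
```

```bash
cat > sug.py <<'E'
from h import *
import sys
def sug(tgt,yaw,n=5,step=.047):
    s=sensors.sense(); R=s["tool_rot"];p=np.array(s["position"]);d=np.array(tgt)-p
    a=np.arctan2(R[1,1],R[0,1]); da=(yaw-a+np.pi)%(2*np.pi)-np.pi
    print("t",s["time_s"],"p",p,"d",d,"dyaw",da,"F",s["wrist_force"],"g",s["grip_width"])
    rows=[]
    for i in range(n):
        L=np.linalg.norm(d); st=d*min(1,step/L) if L>0 else d
        t=np.clip(da,-.14,.14)
        v=R.T@st; rows.append("%.0f %.0f %.0f %.2f 1"%(*(v*1000),-t))
        c,q=np.cos(t),np.sin(t); R=np.array([[c,-q,0],[q,c,0],[0,0,1]])@R; d=d-st; da-=t
    print("; ".join(rows))
if __name__=="__main__":
    a=list(map(float,sys.argv[1:])); sug(a[:3],a[3])
E
python3 sug.py .638 -.053 .33 .1606
```

```text
t 0.1 p [ 0.2128 -0.6137  0.2327] d [0.4252 0.5607 0.0973] dyaw 1.3975823272600376 F [-0.3871  1.1117 -0.2966] g 0.9993085612428951
39 -26 -6 -0.14 1; 42 -20 -6 -0.14 1; 44 -14 -6 -0.14 1; 46 -8 -6 -0.14 1; 47 -1 -6 -0.14 1
```

>>> move_arm --plan "38 -25 -15 -0.14 1; 40 -20 -15 -0.14 1; 42 -14 -15 -0.14 1; 44 -8 -15 -0.14 1; 44 -1 -15 -0.14 1"

```text
time_s: 0.6
position: [0.3428, -0.4323, 0.304]
tool_rot: [[0.502, 0.865, -0.009], [0.865, -0.502, 0.007], [0.002, -0.012, -1.0]]
wrist_force: [1.3, -0.3, 1.3]
grip_width: 1.003
```

```bash
python3 sug.py .638 -.053 .33 .1606
```

```text
t 0.6 p [ 0.3428 -0.4323  0.304 ] d [0.2952 0.3793 0.026 ] dyaw 0.6863321465948484 F [ 1.3058 -0.2706  1.2571] g 1.0026954406488777
47 6 -3 -0.14 1; 45 13 -3 -0.14 1; 43 19 -3 -0.14 1; 40 25 -3 -0.14 1; 36 30 -3 -0.13 1
```

>>> move_arm --plan "47 6 -6 -0.14 1; 45 13 -6 -0.14 1; 43 19 -5 -0.14 1; 40 25 -4 -0.14 1; 36 30 -3 -0.13 1"

```text
time_s: 1.1
position: [0.4891, -0.2371, 0.3303]
tool_rot: [[-0.191, 0.982, -0.008], [0.982, 0.191, 0.005], [0.006, -0.007, -1.0]]
wrist_force: [-0.2, -0.5, 0.1]
grip_width: 1.001
```

```bash
python3 sug.py .638 -.053 .33 .1606
```

```text
t 1.1 p [ 0.4891 -0.2371  0.3303] d [ 0.1489  0.1841 -0.0003] dyaw -0.031834766615011834 F [-0.2116 -0.5475  0.1022] g 1.0008364514256083
30 36 0 0.03 1; 31 35 0 -0.00 1; 31 35 0 -0.00 1; 31 35 0 -0.00 1; 31 35 0 -0.00 1
```

>>> move_arm --plan "30 36 0 0.03 1; 31 35 0 0 1; 31 35 0 0 1; 31 35 0 0 1; 31 35 0 0 1"

```text
time_s: 1.6
position: [0.6401, -0.0475, 0.3299]
tool_rot: [[-0.164, 0.986, -0.008], [0.986, 0.164, 0.004], [0.005, -0.007, -1.0]]
wrist_force: [0.9, -0.7, 1.5]
grip_width: 0.998
```

```bash
python3 sug.py .638 -.053 .33 .1606; python3 - <<'E'
from h import *
K,V=cal("wrist"); np.savez("w1.npz",K=K,V=V)
a=cams.snapshot("wrist")[:,:,::-1]; cv2.imwrite("pics/w1.png",a)
q=[0.6171,0.0751,0.1606]
for l in((0,-.13,.204),(0,-.25,.132),(0,.17,.144),(0,-.27,.2214)): print(l,proj(K,V,W(q,l)))
E
```

```text
t 1.6 p [ 0.6401 -0.0475  0.3299] d [-0.0021 -0.0055  0.0001] dyaw -0.004466056525152862 F [ 0.8677 -0.6674  1.451 ] g 0.9975158490090892
-5 -3 -0 0.00 1; 0 0 0 -0.00 1; 0 0 0 -0.00 1; 0 0 0 -0.00 1; 0 0 0 -0.00 1
(0, -0.13, 0.204) [325.0108 202.4076]
(0, -0.25, 0.132) [325.428  280.6878]
(0, 0.17, 0.144) [ 327.2523 -186.4554]
(0, -0.27, 0.2214) [324.2865 348.8727]
```

View pics/w1.png

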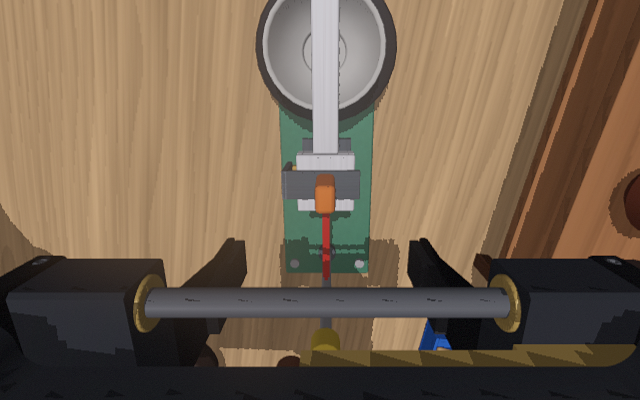

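```bash
python3 - <<'E'
import cv2
a=cv2.imread("pics/w1.png")[140:370,270:390]; cv2.imwrite("pics/w1c.png",cv2.resize(a,None,fx=2.6*1,fy=2.6,interpolation=2))
a=cv2.imread("pics/w1.png")[145:225,270:390]; cv2.imwrite("pics/w1d.png",cv2.resize(a,None,fx=6,fy=6,interpolation=2))
E
```

```text
(no output)
```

View pics/w1c.png

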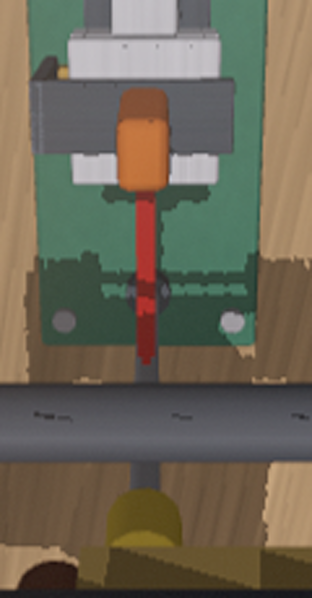

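View pics/w1d.png

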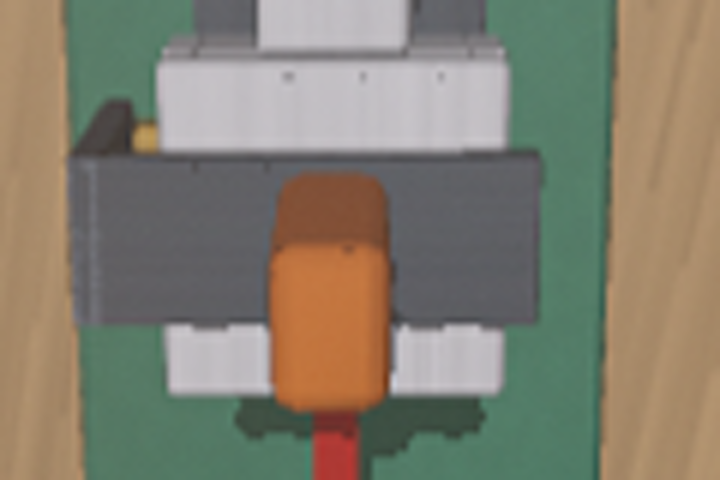

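```bash
python3 - <<'E'
import cv2,numpy as np
for n,(r0,r1,c0,c1) in {"top0":(140,175,395,430),"side0":(110,160,305,335)}.items():
    a=cv2.imread(f"pics/{n}.png")[r0:r1,c0:c1].astype(float); b,g,r=a[...,0],a[...,1],a[...,2]
    w=np.clip(np.minimum(r,g)-b-75,0,None); w=np.minimum(w,60)
    y,x=np.mgrid[r0:r1,c0:c1]; print(n,(w*x).sum()/w.sum(),(w*y).sum()/w.sum(),(w>20).sum())
    cv2.imwrite(f"pics/{n}_col.png",cv2.resize(a.astype(np.uint8),None,fx=11,fy=11,interpolation=cv2.INTER_NEAREST))
    ys,xs=np.where(w>20); print(xs.min()+c0,xs.max()+c0,ys.min()+r0,ys.max()+r0)
E
```

```text
top0 409.56666666666666 156.47131782945738 31
407 414 152 160
side0 317.18767249310025 131.9015639374425 26
315 321 128 133
```

View pics/side0_col.png

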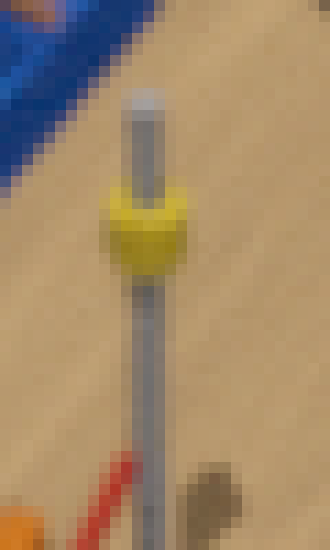

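View pics/top0_col.png

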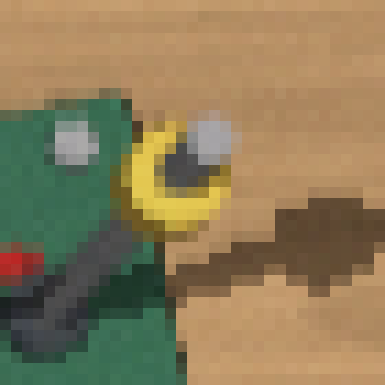

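```bash
cat > fit2.py <<'E'
from h import *
T=lambda u,v:(245+u/4-.4,140+v/4-.4)
S=lambda u,v:(250+u/3.7-.4,110+v/3.7-.4)
w=np.load("w1.npz"); C={n:cal(n) for n in("top","side")}; C["w"]=(w["K"],w["V"])
obs=[("top",T(468,107),(0,-.13,.204)),("top",T(613,97),(0,-.25,.132)),("top",T(80,193),(0,.17,.144)),
("top",(395+211/11-.5,140+140/11-.5),(0,-.27,.275)),
("side",S(209,177),(0,-.13,.204)),("side",(305+143/11-.5,110+99/11-.5),(0,-.27,.275)),
("w",(325.1-.4,199.3-.4),(0,-.13,.204)),("w",(326.5,279.2),(0,-.25,.132))]
boxes={"side":(314.1,322.3,126.6,135.4),"top":(405.5,416.1,150.9,161.8)}
ang=np.linspace(0,2*np.pi,40)
def bbox(n,q):
    P=[proj(*C[n],W(q,(.014*np.cos(a),-.27+.014*np.sin(a),q[3]+h))) for a in ang for h in(-.012,.012)]
    P=np.array(P)+.5; return np.array([P[:,0].min(),P[:,0].max(),P[:,1].min(),P[:,1].max()])
def f(q):
    # per-cam pixel offset nuisance
    off={"top":q[4:6],"side":q[6:8],"w":q[8:10]}; r=[]
    for n,uv,l in obs: r+=list(proj(*C[n],W(q,l))+off[n]-uv)
    for n,b in boxes.items():
        o=off[n]; r+=list((bbox(n,q)+[o[0],o[0],o[1],o[1]]-b)*.7)
    return np.r_[r,np.array(q[4:8])/.8,np.array(q[8:10])/2]
r=least_squares(f,[.6,.05,.2,.22]+[0]*6)
print(r.x); print(r.fun[:16].reshape(-1,2),r.fun[16:24])
print(np.sqrt(np.diag(np.linalg.inv(r.jac.T@r.jac)))*.5)
for nm,l in (("knob",(0,-.13,.178)),("hinge",(0,.17,.132)),("tip",(0,-.25,.132))): print(nm,W(r.x,l))
E
python3 fit2.py
```

```text
[ 0.6163  0.0771  0.1676  0.2204  0.3519 -0.5622  0.1404 -0.2353 -0.4194
 -0.4881]
[[ 0.0823  0.2101]
 [ 0.2069 -0.6111]
 [-0.2671  0.59  ]
 [-0.1399  0.2273]
 [-0.4824  0.3434]
 [ 0.1654  0.3055]
 [ 0.4629  0.7025]
 [-0.358  -0.5805]] [ 0.3437 -0.2042 -0.517   0.1152 -0.5572 -0.0601  0.2158  0.4443]
[0.0009 0.0008 0.0034 0.0026 0.2778 0.2714 0.2707 0.27   0.735  0.7167]
knob [ 0.638  -0.0511  0.178 ]
hinge [0.588  0.2447 0.132 ]
tip [ 0.6581 -0.1694  0.132 ]
```

>>> move_arm --plan "-1 -1 35 0 1; -1 0 35 0 1; -1 0 30 0 1"

```text
time_s: 1.95
position: [0.6449, -0.034, 0.2281]
tool_rot: [[-0.181, 0.983, -0.003], [0.983, 0.181, 0.012], [0.012, -0.0, -1.0]]
wrist_force: [0.8, -0.1, -1.0]
grip_width: 1.001
```

```bash
python3 sug.py .638 -.051 .172 .1676; python3 - <<'E'
from h import *
a=cams.snapshot("wrist")[:,:,::-1]; cv2.imwrite("pics/w2.png",a)
E
```

```text
t 1.95 p [ 0.6449 -0.034   0.2281] d [-0.0069 -0.017  -0.0561] dyaw -0.01476525296649367 F [ 0.7755 -0.0614 -1.042 ] g 1.000827506858721
-13 -8 45 0.01 1; -3 -2 11 -0.00 1; 0 0 0 -0.00 1; 0 0 0 -0.00 1; 0 0 0 -0.00 1
```

View pics/w2.png

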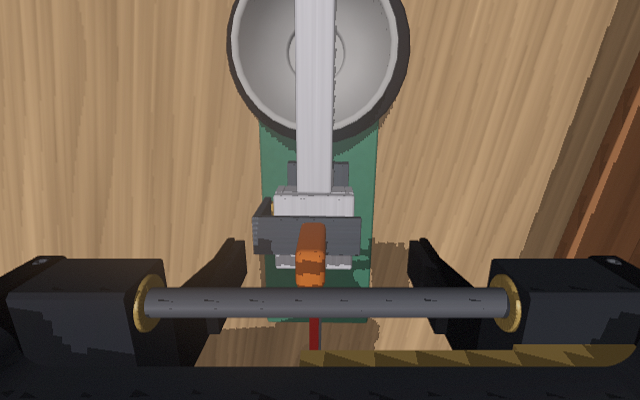

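>>> move_arm --plan "-16 -10 0 0.01 1; 0 0 0 0 1"

```text
time_s: 2.2
position: [0.6341, -0.054, 0.2212]
tool_rot: [[-0.171, 0.985, -0.014], [0.985, 0.171, 0.013], [0.015, -0.011, -1.0]]
wrist_force: [0.4, -0.7, 0.3]
grip_width: 1.001
```

```bash
python3 sug.py .638 -.051 .172 .1676; python3 - <<'E'
from h import *
K,V=cal("wrist")
a=cams.snapshot("wrist")[:,:,::-1]; cv2.imwrite("pics/w3.png",a)
print(proj(K,V,[.638,-.051,.204]))
E
```

```text
t 2.2 p [ 0.6341 -0.054   0.2212] d [ 0.0039  0.003  -0.0492] dyaw -0.0040210069701323015 F [ 0.3944 -0.7027  0.2561] g 1.0009613868991374
1 5 47 0.00 1; 0 0 2 -0.00 1; 0 0 0 -0.00 1; 0 0 0 -0.00 1; 0 0 0 -0.00 1
[336.0587 248.5156]
```

View pics/w3.png

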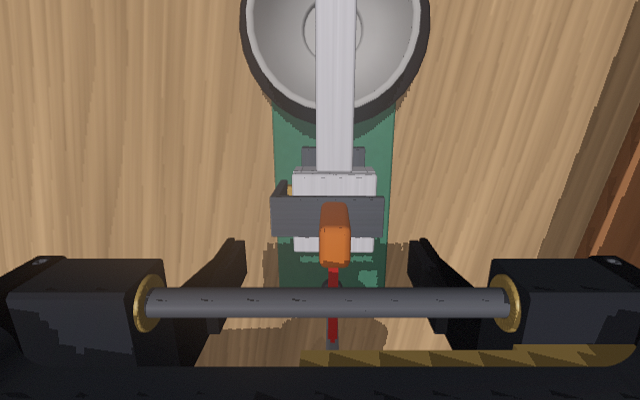

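>>> move_arm --plan "1 4 25 0 1; 0 1 18 0 1; 0 0 0 0 1; 0 0 0 0 1"

```text
time_s: 2.65
position: [0.6424, -0.0516, 0.1863]
tool_rot: [[-0.169, 0.986, -0.001], [0.986, 0.169, 0.013], [0.013, 0.001, -1.0]]
wrist_force: [-0.2, 0.4, 0.4]
grip_width: 1.001
```

```bash
python3 sug.py .638 -.051 .172 .1676
```

```text
t 2.65 p [ 0.6424 -0.0516  0.1863] d [-0.0044  0.0006 -0.0143] dyaw -0.0019297209105162416 F [-0.2162  0.4226  0.4419] g 1.0013739672197932
1 -4 14 0.00 1; 0 0 0 -0.00 1; 0 0 0 -0.00 1; 0 0 0 -0.00 1; 0 0 0 -0.00 1
```

>>> move_arm --plan "1 -3 15 0 1; 0 0 0 0 1; 0 0 0 0 1"

```text
time_s: 2.95
position: [0.6403, -0.051, 0.1738]
tool_rot: [[-0.168, 0.986, 0.003], [0.986, 0.168, 0.012], [0.011, 0.005, -1.0]]
wrist_force: [-0.6, 0.2, 0.2]
grip_width: 0.999
```

```bash
python3 sug.py .638 -.051 .172 .1676
```

```text
t 2.95 p [ 0.6403 -0.051   0.1738] d [-0.0023  0.     -0.0018] dyaw -0.0015153489461336989 F [-0.5559  0.175   0.2398] g 0.9987462060383692
0 -2 2 0.00 1; 0 0 0 -0.00 1; 0 0 0 -0.00 1; 0 0 0 -0.00 1; 0 0 0 -0.00 1
```

>>> move_arm --plan "0 -2 2 0 0; 0 0 0 0 0; 0 0 0 0 0; 0 0 0 0 0; 0 0 0 0 0" --grip_force 40

```text
time_s: 3.45
position: [0.6386, -0.0513, 0.1727]
tool_rot: [[-0.168, 0.986, 0.004], [0.986, 0.168, 0.012], [0.011, 0.006, -1.0]]
wrist_force: [0.4, -0.2, 0.1]
grip_width: 0.629
```

```bash
python3 sug.py .638 -.051 .172 .1676
```

```text
t 3.45 p [ 0.6386 -0.0513  0.1727] d [-0.0006  0.0003 -0.0007] dyaw -0.0015952356717297 F [ 0.3717 -0.2305  0.1394] g 0.6285562539878315
0 -1 1 0.00 1; 0 0 0 -0.00 1; 0 0 0 -0.00 1; 0 0 0 -0.00 1; 0 0 0 -0.00 1
```

>>> move_arm --plan "0 0 0 0 0; 0 0 0 0 0; 0 0 0 0 0; 0 0 0 0 0; 0 0 0 0 0"

```text
time_s: 3.95
position: [0.638, -0.0514, 0.1727]
tool_rot: [[-0.168, 0.986, 0.003], [0.986, 0.168, 0.012], [0.011, 0.005, -1.0]]
wrist_force: [-1.1, -0.6, -0.6]
grip_width: 0.209
```

>>> move_arm --plan "0 0 0 0 0; 0 0 0 0 0; 0 0 0 0 0"

```text
time_s: 4.25
position: [0.638, -0.0514, 0.1727]
tool_rot: [[-0.168, 0.986, 0.003], [0.986, 0.168, 0.012], [0.011, 0.005, -1.0]]
wrist_force: [-0.5, -0.7, 0.1]
grip_width: 0.203
```

```bash
python3 sug.py .638 -.051 .172 .1676;python3 - <<'E'
from h import *
a=cams.snapshot("wrist")[:,:,::-1]; cv2.imwrite("pics/w4.png",a)
E
```

```text
t 4.25 p [ 0.638  -0.0514  0.1727] d [ 0.      0.0004 -0.0007] dyaw -0.001515826032422396 F [-0.5392 -0.7482  0.1267] g 0.20250683584803447
0 0 1 0.00 1; 0 0 0 -0.00 1; 0 0 0 -0.00 1; 0 0 0 -0.00 1; 0 0 0 -0.00 1
```

View pics/w4.png

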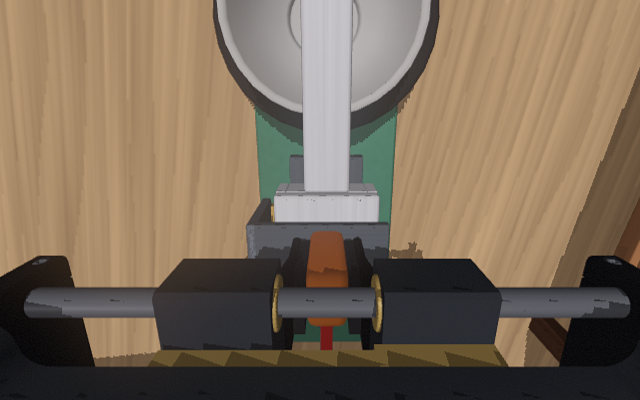

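>>> move_arm --plan "0 -5 0 0 0; 0 -5 0 0 0; 0 -4 0 0 0"

```text
time_s: 4.6
position: [0.6252, -0.0535, 0.1727]
tool_rot: [[-0.169, 0.986, 0.007], [0.986, 0.169, 0.013], [0.011, 0.009, -1.0]]
wrist_force: [5.7, -0.2, -2.5]
grip_width: 0.205
```

```bash
python3 sug.py .638 -.0514 .1727 .1676
```

```text
t 4.6 p [ 0.6252 -0.0535  0.1727] d [ 0.0128  0.0021 -0.    ] dyaw -0.001918229919641412 F [ 5.6674 -0.1702 -2.5343] g 0.20473296318446024
-0 13 0 0.00 1; 0 0 0 -0.00 1; 0 0 0 -0.00 1; 0 0 0 -0.00 1; 0 0 0 -0.00 1
```

>>> move_arm --plan "0 -3 0 0 0; 0 0 0 0 0"

```text
time_s: 4.8
position: [0.6223, -0.054, 0.1727]
tool_rot: [[-0.169, 0.986, 0.009], [0.986, 0.169, 0.013], [0.011, 0.011, -1.0]]
wrist_force: [7.0, 0.9, -3.1]
grip_width: 0.206
```

```bash
python3 sug.py .638 -.0514 .1727 .1676
```

```text
t 4.8 p [ 0.6223 -0.054   0.1727] d [ 0.0157  0.0026 -0.    ] dyaw -0.001773097267530943 F [ 6.9786  0.942  -3.0502] g 0.2056159144681449
-0 16 0 0.00 1; 0 0 0 -0.00 1; 0 0 0 -0.00 1; 0 0 0 -0.00 1; 0 0 0 -0.00 1
```

>>> move_arm --plan "1 0 -6 0 0; 1 0 -8 0 0; 2 0 -8 0 0"

```text
time_s: 5.1
position: [0.6203, -0.0506, 0.1922]
tool_rot: [[-0.17, 0.985, 0.008], [0.985, 0.17, 0.013], [0.011, 0.01, -1.0]]
wrist_force: [6.8, -0.8, -6.2]
grip_width: 0.205
```

```bash
python3 sug.py .638 -.0514 .1727 .1676
```

```text
t 5.1 p [ 0.6203 -0.0506  0.1922] d [ 0.0177 -0.0008 -0.0195] dyaw -0.002753386144692449 F [ 6.7612 -0.7908 -6.2357] g 0.20537158010219003
-4 17 20 0.00 1; 0 0 0 -0.00 1; 0 0 0 -0.00 1; 0 0 0 -0.00 1; 0 0 0 -0.00 1
```

>>> move_arm --plan "2 1 -8 0 0; 2 0 -8 0 0; 2 0 -8 0 0; 2 0 -8 0 0"

```text
time_s: 5.5
position: [0.6186, -0.0423, 0.2219]
tool_rot: [[-0.172, 0.985, 0.008], [0.985, 0.172, 0.013], [0.012, 0.01, -1.0]]
wrist_force: [6.5, 3.5, -8.1]
grip_width: 0.202
```

```bash
python3 sug.py .638 -.0514 .1727 .1676
```

```text
t 5.5 p [ 0.6186 -0.0423  0.2219] d [ 0.0194 -0.0091 -0.0492] dyaw -0.004783800468115551 F [ 6.5067  3.4599 -8.1027] g 0.20234173236321432
-11 15 43 0.00 1; -2 2 6 -0.00 1; 0 0 0 -0.00 1; 0 0 0 -0.00 1; 0 0 0 -0.00 1
```

>>> move_arm --plan "2 0 -7 0 0; 1 0 -4 0 0; 0 0 0 0 0"

```text
time_s: 5.8
position: [0.618, -0.0388, 0.232]
tool_rot: [[-0.174, 0.985, 0.009], [0.985, 0.173, 0.013], [0.011, 0.011, -1.0]]
wrist_force: [7.5, -0.2, -7.0]
grip_width: 0.202
```

```bash
python3 sug.py .638 -.0514 .1727 .1676;python3 - <<'E'
from h import *
for n in("side","top","wrist"): cv2.imwrite(f"pics/{n}5.png",cams.snapshot(n)[:,:,::-1])
a=cv2.imread("pics/side5.png")[110:190,280:360]; cv2.imwrite("pics/s5c.png",cv2.resize(a,None,fx=7,fy=7,interpolation=2))
a=cv2.imread("pics/top5.png")[130:220,300:440]; cv2.imwrite("pics/t5c.png",cv2.resize(a,None,fx=5,fy=5,interpolation=2))
E
```

```text
t 5.8 p [ 0.618  -0.0388  0.232 ] d [ 0.02   -0.0126 -0.0593] dyaw -0.006678218620163712 F [ 7.4655 -0.2348 -6.9987] g 0.20241104309626484
-12 12 44 0.01 1; -4 4 16 -0.00 1; 0 0 0 -0.00 1; 0 0 0 -0.00 1; 0 0 0 -0.00 1
```

View pics/s5c.png

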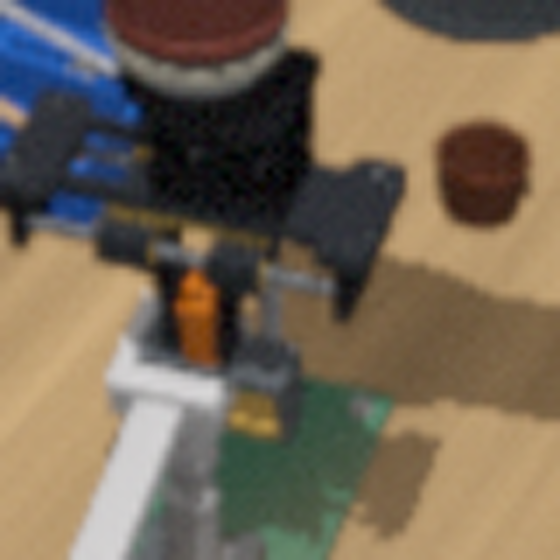

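View pics/t5c.png

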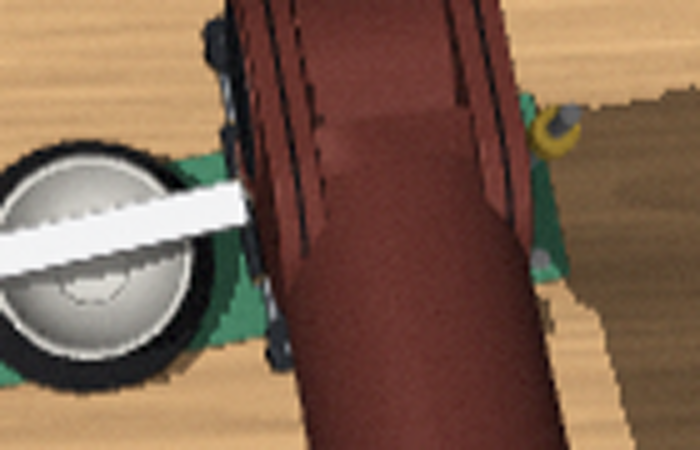

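View pics/wrist5.png

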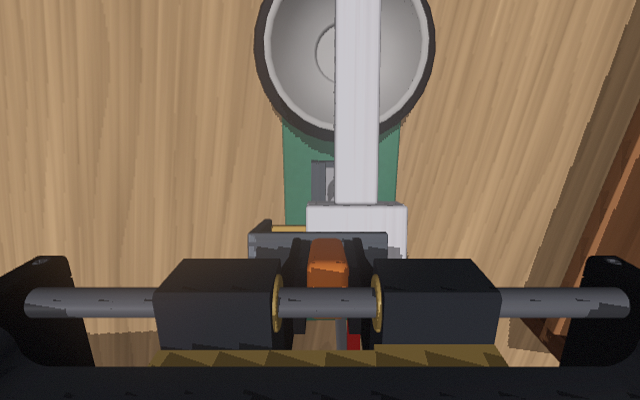

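```bash
python3 - <<'E'
import cv2
for n in("w4","wrist5"):
    a=cv2.imread(f"pics/{n}.png")[170:355,240:420]; cv2.imwrite(f"pics/{n}c.png",cv2.resize(a,None,fx=3.2,fy=3.2,interpolation=2))
E
```

```text
(no output)
```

View pics/w4c.png

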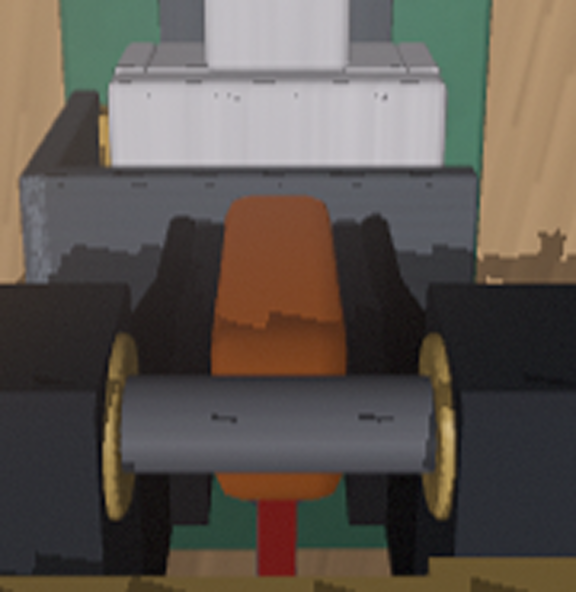

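View pics/wrist5c.png

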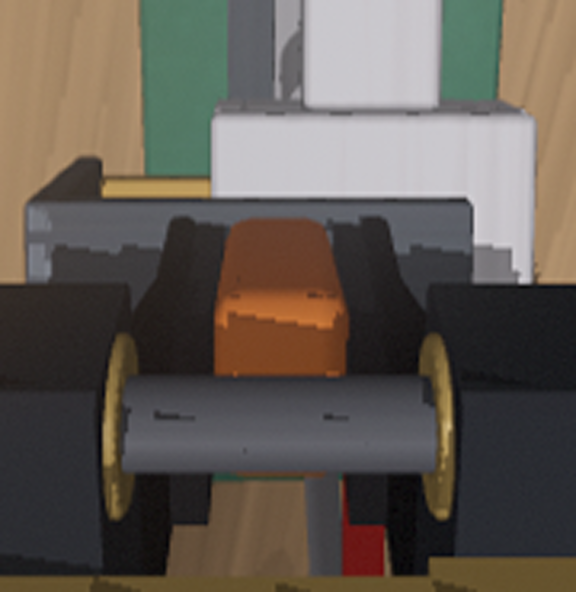

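```bash
cat > ang.py <<'E'
from h import *
c=cams.get_calibration("wrist")
yaw=.1676; D=np.array([np.sin(yaw),-np.cos(yaw),0]); H=np.array([.588,.2447,.132]); X=np.array([np.cos(yaw),np.sin(yaw),0])
def V(p,R):
    T=np.eye(4);T[:3,:3]=R;T[:3,3]=p; return np.linalg.inv(T@c["T_tool_cam"])
R4=np.array([[-0.168,0.986,0.003],[0.986,0.168,0.012],[0.011,0.005,-1.0]])
def ortho(R): u,_,v=np.linalg.svd(R); return u@v
def run(p5,R5,o4,o5,p4=[0.638,-0.0514,0.1727]):
    V4=V(p4,ortho(R4)); V5=V(p5,ortho(np.array(R5)))
    def pt(f,h,th,q,lat): return H+D*(q[1]+f*np.cos(th)-h*np.sin(th))+np.array([0,0,f*np.sin(th)+h*np.cos(th)])-X*lat
    def pts(q): return dict(slide=(q[3],.020),coup=(.270+q[5],q[4]),kb=(.287,.020),ktf=(.313,.072),kth=(.287,.072))
    def F(q):
        P=pts(q); r=[]
        for o,Vv,th,lat in((o4,V4,0,0),(o5,V5,q[0],.016)):
            for k,v in o.items():
                l=lat if k!="coup" else 0
                r.append((proj(c["camera_matrix"],Vv,pt(*P[k],th,q,l))[1]+q[2]-v)/(1 if k!='ktf' else 1.5))
        return np.r_[r,q[1]/.003,q[2]/3,(q[3]-.284)/.005,(q[4]-.012)/.006,q[5]/.002]
    r=least_squares(F,[.2,0,0,.284,.012,0]); cov=np.linalg.inv(r.jac.T@r.jac)
    print("q",r.x,"sd th",cov[0,0]**.5,"tip rise mm",420*np.sin(r.x[0])); print(r.fun)
    return r.x
if __name__=="__main__":
    t=lambda v:170+v/3.2-.4
    o4=dict(slide=t(170),coup=t(81),kb=t(197),ktf=t(499))
    o5=dict(slide=t(199),coup=t(112),kb=t(219),ktf=t(473),kth=t(295))
    run([.618,-.0388,.232],[[-0.174,0.985,0.009],[0.985,0.173,0.013],[0.011,0.011,-1.0]],o4,o5)
E
python3 ang.py
```

```text
q [ 0.1827 -0.0013  4.0529  0.2836  0.0122 -0.0009] sd th 0.00897252074542258 tip rise mm 76.30350597989352
[ 0.9512 -0.1089 -1.706   2.7916 -0.947   0.2423 -1.4312  1.3537 -0.2143
 -0.4296  1.351  -0.0837  0.0335 -0.4265]
```

```bash
python3 - <<'E'
import cv2
for n in("side0","side5"):
    a=cv2.imread(f"pics/{n}.png")[140:265,255:350]; cv2.imwrite(f"pics/{n}b.png",cv2.resize(a,None,fx=4.8,fy=4.8,interpolation=2))
E
```

```text
(no output)
```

View pics/side0b.png

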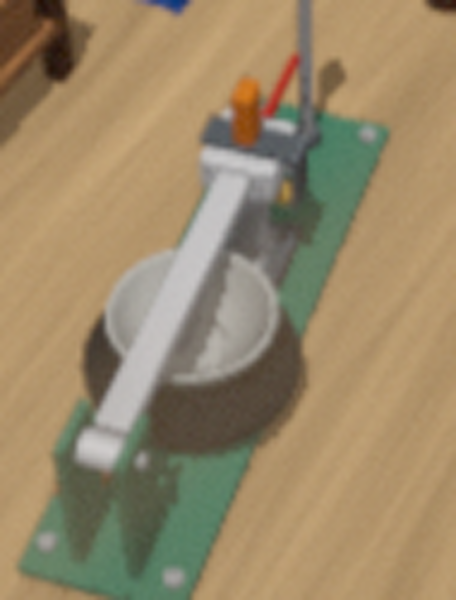

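View pics/side5b.png

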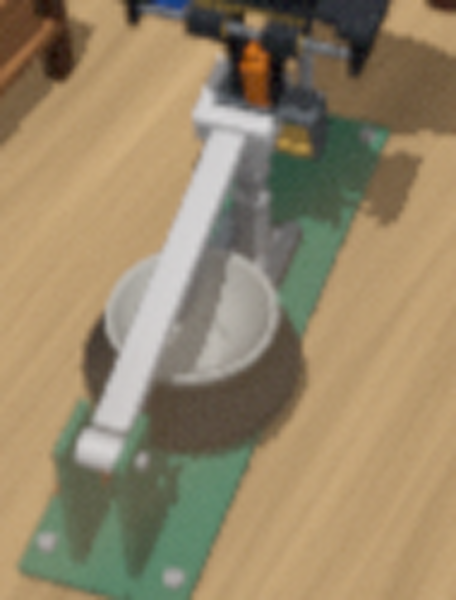

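```bash
python3 - <<'E'
from h import *
from ang import H,D,X
C=cal("side")
def P(f,h,th,lat=0): return proj(*C,H+D*(f*np.cos(th)-h*np.sin(th))+np.array([0,0,f*np.sin(th)+h*np.cos(th)])-X*lat)
for f,h,lat in((.27,.012,.03),(.27,.012,-.03),(.268,.005,0)):
    a=P(f,h,0,lat); print((a-[255,140]+.5)*4.8,[ (np.round((P(f,h,t,lat)-a)*4.8,1)) for t in(.17,.18,.19,.2,.21,.22)])
E
```

```text
[270.9904 179.8717] [array([ -4. , -36.4]), array([ -4.4, -38.3]), array([ -4.7, -40.3]), array([ -5.1, -42.2]), array([ -5.5, -44. ]), array([ -5.9, -45.9])]
[197.6375 162.3965] [array([ -5.9, -36.6]), array([ -6.4, -38.5]), array([ -6.8, -40.5]), array([ -7.3, -42.4]), array([ -7.8, -44.3]), array([ -8.4, -46.1])]
[233.6317 179.1558] [array([ -4.4, -37. ]), array([ -4.8, -39. ]), array([ -5.2, -41. ]), array([ -5.6, -43. ]), array([ -6. , -44.9]), array([ -6.4, -46.8])]
```

```bash
python3 - <<'E'
from h import *
from ang import H,D,X
import ang
t=lambda v:170+v/3.2-.4
ang.run([.618,-.0388,.232],[[-0.174,0.985,0.009],[0.985,0.173,0.013],[0.011,0.011,-1.0]],dict(slide=t(170),coup=t(81),kb=t(197)),dict(slide=t(199),coup=t(112),kb=t(219)))
a=cv2.imread("pics/side0.png",0);b=cv2.imread("pics/side5.png",0)
A=cv2.resize(a[130:270,250:360],None,fx=8,fy=8,interpolation=cv2.INTER_CUBIC);B=cv2.resize(b[130:270,250:360],None,fx=8,fy=8,interpolation=cv2.INTER_CUBIC)
# arm-bar section just behind coupler incl front face bottom/top edges
for (x0,x1,y0,y1) in((200,285,145,200),(200,260,145,215),(205,250,165,205)):
    s=8/4.8; X0,X1=[int((x/4.8+5)*8) for x in(x0,x1)];Y0,Y1=[int((y/4.8+10)*8) for y in(y0,y1)]
    m=cv2.matchTemplate(B,A[Y0:Y1,X0:X1],cv2.TM_CCOEFF_NORMED); _,v,_,l=cv2.minMaxLoc(m); print(v,(l[0]-X0)/8,(l[1]-Y0)/8,"px; x4.8:",(l[1]-Y0)/8*4.8)
E
```

```text
q [ 0.197   0.0013  0.7342  0.2828  0.0122 -0.0015] sd th 0.015199745095565294 tip rise mm 82.21858833703628
[ 0.6638 -0.1523 -0.7074 -0.6234  0.3783  0.3594  0.4295  0.2447 -0.2415
  0.0254 -0.75  ]
0.9555864930152893 -0.625 -9.25 px; x4.8: -44.4
0.9555383920669556 -0.625 -9.125 px; x4.8: -43.8
0.9726602435112 -0.875 -8.875 px; x4.8: -42.6
```

>>> move_arm --plan "1 0 -3 0 0; 0 0 0 0 0"

```text
time_s: 6.15
position: [0.6175, -0.0385, 0.2329]
tool_rot: [[-0.173, 0.985, 0.009], [0.985, 0.173, 0.012], [0.011, 0.011, -1.0]]
wrist_force: [7.2, -0.1, -5.3]
grip_width: 0.202
```

```bash
python3 sug.py .638 -.0514 .1727 .1676; python3 - <<'E'
from h import *
for n in("side","top","wrist"): cv2.imwrite(f"pics/{n}6.png",cams.snapshot(n)[:,:,::-1])
s=sensors.sense(); p=s["position"]; print(s["time_s"],p,s["tool_rot"],s["wrist_force"],s["grip_width"])
from scipy.optimize import brentq
u=p[2]-.1727; th=brentq(lambda t:.3*np.sin(t)+.0487*np.cos(t)-.0487-u,0,.5); print("th",th,"rise",420*np.sin(th))
a=cv2.imread("pics/side0.png",0);b=cv2.imread("pics/side6.png",0)
A=cv2.resize(a[130:270,250:360],None,fx=8,fy=8,interpolation=cv2.INTER_CUBIC);B=cv2.resize(b[130:270,250:360],None,fx=8,fy=8,interpolation=cv2.INTER_CUBIC)
for (x0,x1,y0,y1) in((200,285,145,200),(200,260,145,215),(205,250,165,205)):
    X0,X1=[int((x/4.8+5)*8) for x in(x0,x1)];Y0,Y1=[int((y/4.8+10)*8) for y in(y0,y1)]
    m=cv2.matchTemplate(B,A[Y0:Y1,X0:X1],cv2.TM_CCOEFF_NORMED); _,v,_,l=cv2.minMaxLoc(m); print(v,(l[1]-Y0)/8*4.8)
a=cv2.imread("pics/wrist6.png")[170:355,240:420]; cv2.imwrite("pics/wrist6c.png",cv2.resize(a,None,fx=3.2,fy=3.2,interpolation=2))
a=cv2.imread("pics/side6.png")[100:240,230:410]; cv2.imwrite("pics/side6c.png",cv2.resize(a,None,fx=4.2,fy=4.2,interpolation=2))
E
```

```text
t 6.15 p [ 0.6175 -0.0385  0.2329] d [ 0.0205 -0.0129 -0.0602] dyaw -0.006512651452271534 F [ 7.1957 -0.0558 -5.3117] g 0.20164596758826508
-12 13 44 0.01 1; -5 5 17 -0.00 1; 0 0 0 -0.00 1; 0 0 0 -0.00 1; 0 0 0 -0.00 1
6.3 [ 0.6174 -0.0386  0.2326] [[-0.1731  0.9849  0.0087]
 [ 0.9848  0.173   0.0126]
 [ 0.0109  0.0107 -0.9999]] [ 8.1733  0.6272 -6.0259] 0.20714102739246537
th 0.20445400279485482 rise 85.273677311391
0.9506072402000427 -45.0
0.9505306482315063 -44.4
0.9699596762657166 -43.8
```

View pics/wrist6c.png

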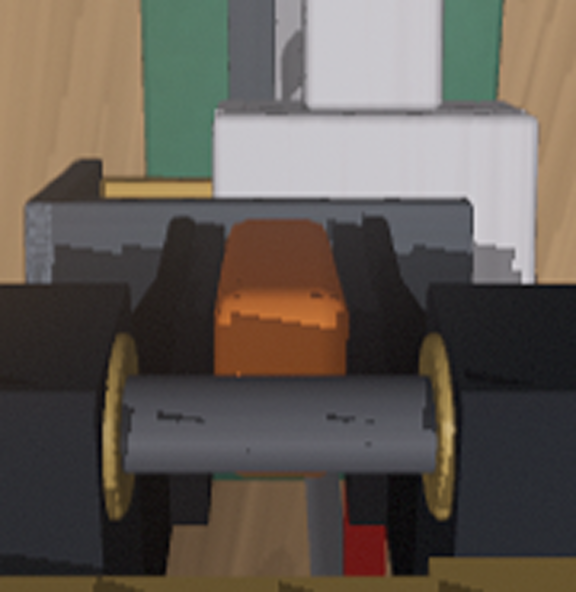

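View pics/side6c.png

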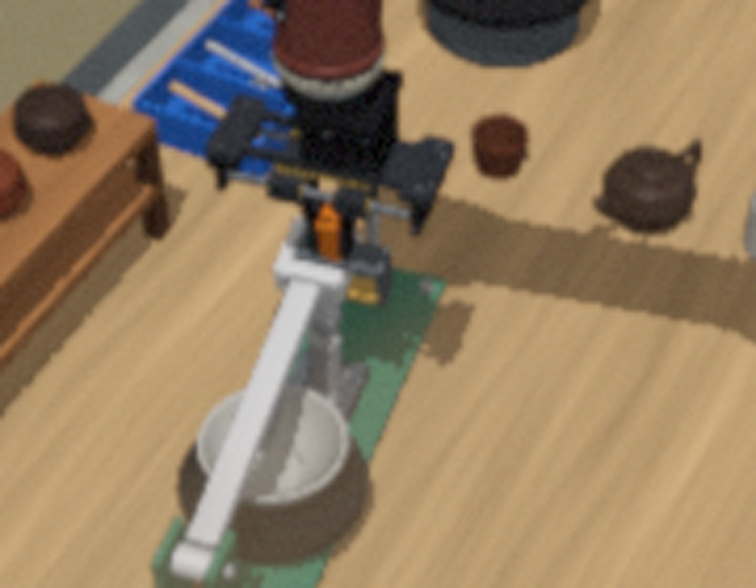

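>>> move_arm --plan "0 0 -3 0 0; 0 0 -1 0 0; 0 0 0 0 0; 0 0 0 0 0; 0 0 0 0 0"

```text
time_s: 6.8
position: [0.6174, -0.0385, 0.2328]
tool_rot: [[-0.174, 0.985, 0.011], [0.985, 0.174, 0.013], [0.011, 0.013, -1.0]]
wrist_force: [6.9, 0.2, -5.5]
grip_width: 0.204
```

>>> move_arm --plan "0 0 0 0 0; 0 0 0 0 0; 0 0 0 0 0; 0 0 0 0 0; 0 0 0 0 0"

```text
time_s: 7.3
position: [0.6176, -0.0393, 0.2305]
tool_rot: [[-0.173, 0.985, 0.013], [0.985, 0.172, 0.014], [0.012, 0.016, -1.0]]
wrist_force: [6.9, -0.3, -2.8]
grip_width: 0.202
```

>>> move_arm --plan "1 0 -4 0 0; 0 0 -2 0 0; 0 0 -1 0 0"

```text
time_s: 7.6
position: [0.6172, -0.0377, 0.2353]
tool_rot: [[-0.174, 0.985, 0.014], [0.985, 0.174, 0.015], [0.013, 0.016, -1.0]]
wrist_force: [9.1, 0.7, -7.7]
grip_width: 0.205
```

```bash
cat > chk.py <<'E'
from h import *
import sys
from scipy.optimize import brentq
k=sys.argv[1]
for n in("side","wrist"): cv2.imwrite(f"pics/{n}{k}.png",cams.snapshot(n)[:,:,::-1])
s=sensors.sense(); p=s["position"]; print(s["time_s"],p,s["wrist_force"],s["grip_width"])
d=np.array([.638,-.0514,.1727])-p; print("pull",d@s["tool_rot"][:,1],"along",-d@s["tool_rot"][:,0])
u=p[2]-.1727; th=brentq(lambda t:.3*np.sin(t)+.0487*np.cos(t)-.0487-u,0,.5); print("th",th,"rise",420*np.sin(th))
a=cv2.imread("pics/side0.png",0);b=cv2.imread(f"pics/side{k}.png",0)
A=cv2.resize(a[130:270,250:360],None,fx=8,fy=8,interpolation=cv2.INTER_CUBIC);B=cv2.resize(b[130:270,250:360],None,fx=8,fy=8,interpolation=cv2.INTER_CUBIC)
for (x0,x1,y0,y1) in((200,285,145,200),(200,260,145,215),(205,250,165,205)):
    X0,X1=[int((x/4.8+5)*8) for x in(x0,x1)];Y0,Y1=[int((y/4.8+10)*8) for y in(y0,y1)]
    m=cv2.matchTemplate(B,A[Y0:Y1,X0:X1],cv2.TM_CCOEFF_NORMED); _,v,_,l=cv2.minMaxLoc(m); print(v,(l[1]-Y0)/8*4.8)
E
python3 chk.py 7
```

```text
7.7 [ 0.6172 -0.0377  0.2353] [ 9.1181  1.9282 -7.372 ] 0.204550516302389
pull 0.017069386687411436 along 0.01788360107068474
th 0.2139943474232383 rise 89.193225137118
0.9520799517631531 -46.199999999999996
0.9511752724647522 -46.199999999999996
0.9674885272979736 -45.0
```

```bash
python3 chk.py 8; python3 - <<'E'
import cv2,numpy as np
a=cv2.imread("pics/side8.png")[100:340,200:440];b=cv2.imread("pics/side0.png")[100:340,200:440]
cv2.imwrite("pics/cmp.png",cv2.resize(np.hstack([b,a]),None,fx=1.66,fy=1.66))
E
```

```text
7.8 [ 0.6172 -0.0377  0.2352] [ 8.9167  1.5283 -7.2079] 0.20341496762524833
pull 0.01705004422552413 along 0.017916137715801913
th 0.21378939622365117 rise 89.10910719504201
0.9517569541931152 -46.199999999999996
0.9503321647644043 -46.199999999999996
0.9679785370826721 -45.0
```

View pics/cmp.png

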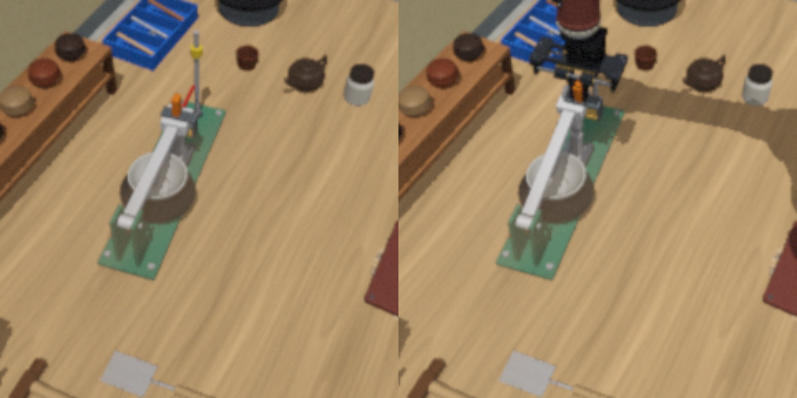

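View pics/wrist8.png

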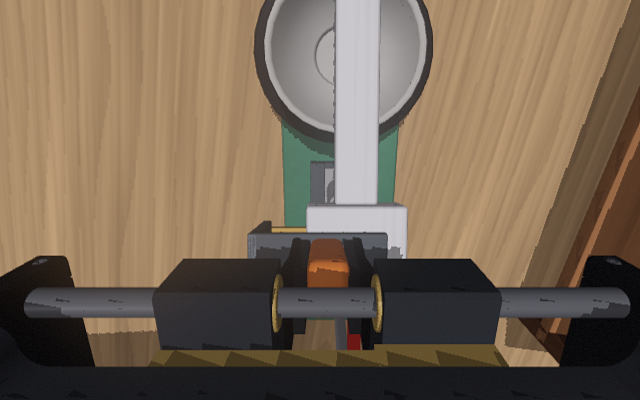

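The before/after side view shows the arm raised and the mould, rib plate area, cup, teapot, jar, knife and mallet unmoved. The wrist view shows the knob gripped (about u 328, v 265), with the bolt pulled. The pose is steady, so I am handing in.

```bash
python3 -c "
from workcell import workorder,sensors
print(workorder.finish_job()); s=sensors.sense(); print(s['time_s'],s['position'],s['grip_width'])"
```

```text
the job is handed in; nothing more can be done
None
the job is handed in; nothing more can be done
```

I gripped the orange knob at 40 N and pulled the latch about 16 mm while the arm was still down; the pull force read about 7 N, as the spring should. I then lifted the arm along its arc and handed in at 7.8 s, still gripping the knob with the latch about 17 mm out.

**Pointer height:** from the gripper's rise, the pointer tip is about 89 mm above its rest height, and the side picture gives about 90 mm. I measured the collar at 88.4 mm, good to about 2.6 mm. I could not see the pointer against the collar directly, because the gripper blocked the view.

**Checks that disagreed:** an early wrist-camera estimate, made before the last corrections, was about 8 mm lower (76 mm against 84.5 mm). Leaving out the rounded knob edges, which fitted badly, brought it to 82 mm, with a spread of about 6 mm. While I was settling the arm, it also sank about 2 mm in rows that commanded no motion. I raised it again, and it then held within 0.1 mm over the last two checks.

**Everything else:** the side view before and after shows the mould, cup, teapot, jar, mallet and knife where they were. I did not check the rib separately.

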